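# Find the fish tape whose lock no longer holds

### The job

Three pocket tape measures for measuring the catch stand on the bench, and the lock of one of them is worn: its button springs back up instead of staying down. Press the buttons to find it, then set that tape down upright in the pine tray; leave the two sound ones standing where they are with their buttons locked fully down. Do not drop or knock over a tape.

Things in the scene. Friction and masses are not known exactly. Their poses are not given: they have to be found in the camera images.
- tape_a_mid (a point): Centre, 25 mm above the table, of a pocket tape measure for fish, one of three that look the same (told apart only by trying the button): a grey rounded-box case standing upright, 66 mm long (x), 36 mm wide (y), 50 mm high, about 0.3 kg, with a dark disc on each broad side, a short bright blade end with a hook jutting 14 mm from the +x end near the bottom, and a bright round lock button 22 mm in diameter in the middle of its top. z is up. Grip it across the 36 mm width.
- tape_b_mid (a point): Centre, 25 mm above the table, of a pocket tape measure for fish, one of three that look the same (told apart only by trying the button): a grey rounded-box case standing upright, 66 mm long (x), 36 mm wide (y), 50 mm high, about 0.3 kg, with a dark disc on each broad side, a short bright blade end with a hook jutting 14 mm from the +x end near the bottom, and a bright round lock button 22 mm in diameter in the middle of its top. z is up. Grip it across the 36 mm width.
- tape_c_mid (a point): Centre, 25 mm above the table, of a pocket tape measure for fish, one of three that look the same (told apart only by trying the button): a grey rounded-box case standing upright, 66 mm long (x), 36 mm wide (y), 50 mm high, about 0.3 kg, with a dark disc on each broad side, a short bright blade end with a hook jutting 14 mm from the +x end near the bottom, and a bright round lock button 22 mm in diameter in the middle of its top. z is up. Grip it across the 36 mm width.
- button_a (a joint): Travel of tape a's lock button, straight down: 0 is up (its flat top 39 mm above tape_a_mid, 14 mm proud of the case), 0.010 m is fully down (4 mm proud). A sound button moves at about 1.5 to 2 N and stays down where it was pushed when let go; a worn one pushes back with 2 to 4.5 N and springs all the way up within half a second. Exactly one of the three is worn, and nothing but pressing shows which.
- button_b (a joint): Travel of tape b's lock button, straight down: 0 is up (its flat top 39 mm above tape_b_mid, 14 mm proud of the case), 0.010 m is fully down (4 mm proud). A sound button moves at about 1.5 to 2 N and stays down where it was pushed when let go; a worn one pushes back with 2 to 4.5 N and springs all the way up within half a second. Exactly one of the three is worn, and nothing but pressing shows which.
- button_c (a joint): Travel of tape c's lock button, straight down: 0 is up (its flat top 39 mm above tape_c_mid, 14 mm proud of the case), 0.010 m is fully down (4 mm proud). A sound button moves at about 1.5 to 2 N and stays down where it was pushed when let go; a worn one pushes back with 2 to 4.5 N and springs all the way up within half a second. Exactly one of the three is worn, and nothing but pressing shows which.
- tray_in (a point): Centre of the inner floor of the pine tray, 7 mm above the table: a fixed, empty, shallow open wooden tray to the robot's right, 180 mm (x) by 170 mm (y) outside, walls 7 mm thick, rim 30 mm above the table. x and y run along its sides.
Things that resemble listed ones, but are neither listed nor needed, are in the scene too. Leave any green, pink or red look-alike of the part that bears tape_c_mid alone.

How it is judged:
By the outcome, as a careful person would: the job done as asked, in the order asked, and still so for the second after the job is handed in, with the robot touching nothing.
It also fails if it takes over 61 s, if anything falls off the work surface, if the arm or the gripper's body presses on something with over 40 N, if the wrist force passes 120 N, or if a joint passes its speed limit or range.

### The arm

A 7-joint arm with a two-finger parallel gripper is mounted at the origin on the work surface. World frame = base frame: x ahead of the robot, y to its left, z up, the work surface at z = 0. Lengths are in m, angles in rad, forces in N, time in s.
With the tool pointing down it reaches from about 0.425 to 0.95 m from the base axis. Payload 16.7 kg.
Tool frame: the origin (TCP) lies at the very end of the fingers, on their centre line; the grasp point (between the pads) lies 19 mm behind it; z points along the fingers, y is the line along which they close (so a half turn about z gives the same grasp; the last joint's range is limited). The gripper opens to 94 mm and grips with 3 to 60 N. Pads are 16 mm wide; open, the fingers measure 119 mm over their backs; the gripper's body (75 mm by 177 mm) begins 78 mm behind the grasp point.
Start: joints at [-1.448, 0.426, 0.074, 1.606, -0.034, 1.111, -0.067], TCP at [0.182, 0.65, 0.205] pointing down, gripper open.
Joint ranges: [-2.85, 2.85], [-0.5, 2.14], [-1.23, 1.37], [0.21, 2.46], [-1.02, 4.16], [0.16, 2.05], [-2.73, 2.73]. Speed limits (rad/s): [1.89, 1.89, 2.39, 2.39, 3.01, 3.01, 3.01].

### API

Orientations are given as a rotation vector (axis times angle).
In Python, from station import bot gives the robot as it stands. The module is installed in compiled form; this text tells all that it offers.
- The arm moves only by the tool send_rows, never from a script. Its argument "commands" is a list that holds one entry, the list of rows, each a list of 4 numbers: the shift along the world's x, y, z in mm, then the turn about the world's z in degrees. A call has 1 to 10 rows; each row is the pose to reach, as a shift and turn from the pose commanded when the call began; what a row does not reach only later rows make up. A row lasts 1/8 s, in which the tool goes at most 62.5 mm and 10.7 degrees, less where a joint would pass 70% of its speed; a pose out of reach is approached as far as the arm can. A call with a gripper value outside its range is refused whole. "grip" is the gripper's target within -1 to 1 (shut at 1, half-way at 0, fully open at -1), set as the call begins (left out, the last holds). The fingers move at their own pace and stop on an object; "squeeze" is the grip in N (left out, the last holds). Time passes only in rows, so rows that repeat a pose let the fingers close. It gives the time, the measured TCP pose, the force, the opening and the grip force at its end, in the units of the state.
- bot.get_obs(): the state, without advancing time (a new reading comes with each control period).
- bot.read_camera(name): name is "side" or "top"; returns the picture (480x640x3 uint8, red, green, blue); there is no depth.
- bot.camera_params(name): a dict with "fov_y" (degrees; the focal length in pixels is half the picture's height over the tangent of half this angle, whatever the lens; pixels are square), "cx", "cy" (the principal point, pixels), "k1" (the pictures are not rectified: a ray, as slopes to the right and down, at radius r is drawn at 1 + k1 r^2 times it, then the intrinsics apply), "T" (4x4, takes a point from camera to world coordinates). Camera axes: x right, y up, looking along -z (the intrinsics and any distortion apply to the point x, -y, -z); pixel columns grow to the right and rows downward; lengths in m; the calibration is good to about 2 mm. A picture is of the moment at which its call begins. camera_params takes no time and is no camera call.
- bot.job_done(): hands the job in; it is judged then, once.
The state is a dict: "time": time; "joints": joint angles; "qd": joint speeds; "effort": joint torques, N m; "position": TCP position; "ee_rot": TCP orientation; "force": force on the tool from outside, world axes, zero at the start; "ft_torque": the same for the moment, N m; "finger_gap": opening from 0.0 (shut) to 1.0 (fully open); "grasp_force": force on a finger pad.
Only numpy, scipy, OpenCV 4.12 (cv2) and the standard library are available. Lean on these libraries where they do the work, as an engineer would, in place of code of your own. Each camera call takes 0.05 s, during which the arm holds its last target. There are 200 camera calls.

## Working session

There is one attempt and no reset: what is moved stays moved. The work goes in short steps, Python scripts to look and compute and a tool call to move; the robot and the scene stay as the last step left them, time stands still between calls to the robot, and variables do not carry over. Pictures are saved under pics/ and viewed, at most 10 in all, crops included, and the job is handed in when it is done.

Besides the shell and the picture viewer there is one more tool, called after "Request:" by a JSON object that holds its "fn" and its "kwargs". send_rows: Moves the arm, as the interface text tells. Its arguments: {"type":"object","properties":{"commands":{"type":"array"},"grip":{"type":"number"},"squeeze":{"type":"number"}},"required":["commands"]}

```bash
mkdir -p pics; cat > h.py <<'E'
import numpy as np, cv2
from station import bot
def ray(n,u,v):
    p=bot.camera_params(n); f=240/np.tan(np.radians(p["fov_y"])/2); T=np.array(p["T"])
    d=np.array([(u-p["cx"])/f,(v-p["cy"])/f]); s=d.copy()
    for _ in range(30): s=d/(1+p["k1"]*(s@s))
    return T[:3,3], T[:3,:3]@np.array([s[0],-s[1],-1])
def on(n,u,v,z):
    o,d=ray(n,u,v); return o+d*(z-o[2])/d[2]
def proj(n,P):
    p=bot.camera_params(n); f=240/np.tan(np.radians(p["fov_y"])/2); T=np.array(p["T"])
    c=T[:3,:3].T@(np.array(P)-T[:3,3]); s=np.array([c[0],-c[1]])/-c[2]
    s=s*(1+p["k1"]*(s@s)); return s*f+[p["cx"],p["cy"]]
def snap(n,name):
    im=bot.read_camera(n)[:,:,::-1].copy(); cv2.imwrite(f"pics/{name}.png",im); return im
E
python3 - <<'E'
from h import *
snap("top","t0");snap("side","s0")
for n in("top","side"):
    p=bot.camera_params(n);print(n,p["fov_y"],p["cx"],p["cy"],p["k1"],np.round(p["T"],3).tolist())
o=bot.get_obs();print(o["position"],o["ee_rot"],o["time"],o["finger_gap"])
E
```

```text
top 52.731663671790145 319.4886890498994 243.5769421474557 -0.009784846525153037 [[-0.011, 0.986, -0.166, 0.309], [-1.0, -0.014, -0.015, -0.046], [-0.017, 0.166, 0.986, 1.071], [0.0, 0.0, 0.0, 1.0]]
side 51.16143135733916 315.46278090039755 238.86938395515756 0.0020023088065874582 [[0.973, 0.162, -0.166, 0.352], [-0.232, 0.688, -0.688, -0.714], [0.003, 0.708, 0.707, 0.761], [0.0, 0.0, 0.0, 1.0]]
[0.18180317 0.64965604 0.20486457] [-4.27252453e-01 -3.11232621e+00  1.76179930e-03] 0.1 1.0026113018365765
```

View pics/t0.png

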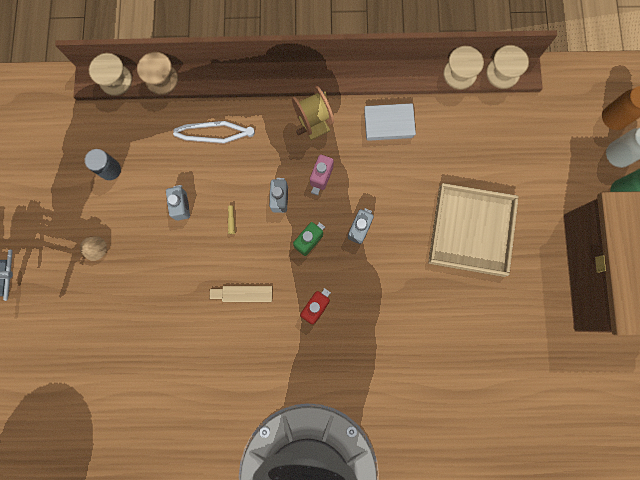

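View pics/s0.png

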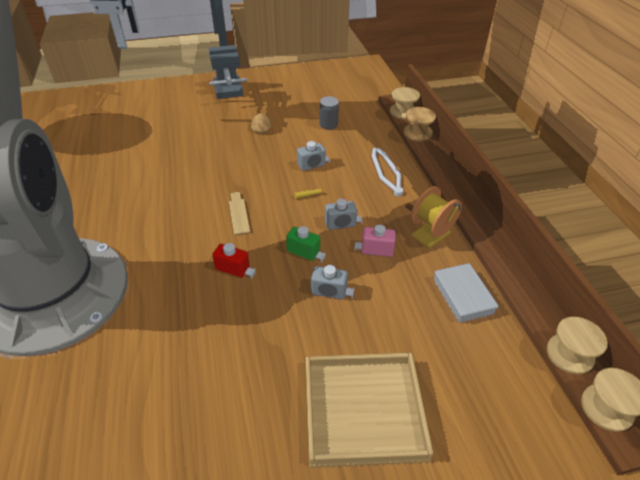

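The top view shows grey tapes at about (177,202), (279,194) and (361,226), with green, pink and red look-alikes among them. The tray is at about (474,229). The side view shows the same grey tapes at (311,156), (341,214) and (330,281).

```bash
python3 - <<'E'
from h import *
t=cv2.imread("pics/t0.png");s=cv2.imread("pics/s0.png")
a=cv2.resize(t[150:260,150:390],None,fx=3.3,fy=3.3,interpolation=cv2.INTER_CUBIC)
cv2.imwrite("pics/c.png",a)
bt=[(174,200),(277.5,192.5),(362,224.5)]
bs=[(311.5,147),(341.5,206),(329.5,272)]
for (u,v),(x,y) in zip(bt,bs):
    p=on("top",u,v,.064);print(p, on("side",x,y,.064), proj("side",p))
for q in [(443,185),(517,195),(509,274),(431,263)]: print(on("top",*q,.03))
E
```

```text
[0.5783733  0.28155767 0.064     ] [0.57949675 0.27148657 0.064     ] [310.10542607 144.72614822]
[0.59145708 0.05816224 0.064     ] [0.59215304 0.04729715 0.064     ] [339.81062051 202.7574389 ]
[ 0.51857091 -0.12150754  0.064     ] [ 0.52114648 -0.12551104  0.064     ] [327.60795821 270.65463389]
[ 0.61245563 -0.30573315  0.03      ]
[ 0.58715889 -0.46727663  0.03      ]
[ 0.41269957 -0.43643893  0.03      ]
[ 0.43870482 -0.27061421  0.03      ]
```

View pics/c.png

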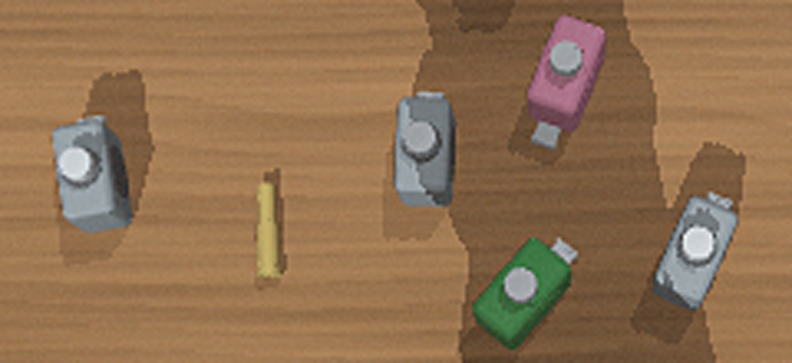

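The crop puts the buttons at full-frame (174,200), (277,192) and (361.5,224). I estimate the yaws at +9°, -2° and -21°. Next I'll move above the left tape with the gripper shut.

Request:
{"fn": "send_rows", "kwargs": {"commands": [[[44, -41, 0, 0], [88, -82, 0, 0], [132, -123, 0, 0], [176, -164, 0, 0], [220, -205, 0, 0], [264, -246, 0, 0], [308, -287, -30, 0], [352, -328, -60, 0], [396, -369, -100, 0], [396, -369, -100, 0]]], "grip": 1, "squeeze": 20}}

```text
time: 1.35
position: [0.579, 0.277, 0.1031]
ee_rot: [-0.433, -3.11, 0.005]
force: [-0.7, 0.8, 0.8]
finger_gap: 0.008
grasp_force: 0.0
```

```bash
python3 - <<'E'
from h import *
s=snap("side","s1");t=snap("top","t1")
o=bot.get_obs();print(o["position"],o["time"],o["force"],o["finger_gap"])
print(proj("side",o["position"]),proj("top",o["position"]))
a=cv2.resize(s[90:240,250:400],None,fx=3.5,fy=3.5,interpolation=cv2.INTER_CUBIC)
cv2.imwrite("pics/c1.png",a)
E
```

```text
[0.57819226 0.27902548 0.10405704] 1.45 [-1.31802393  0.716202    0.27058579] 0.005600793269225696
[310.18838012 131.08501617] [169.16455119 195.14450569]
```

View pics/c1.png

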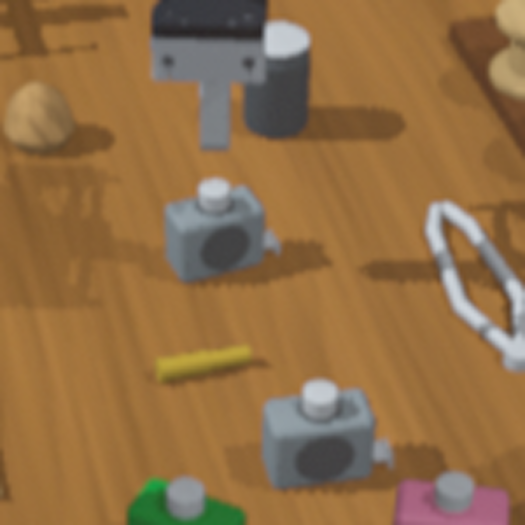

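The side crop shows the fingertip at full-frame (311,132), directly above button A's top at (311,143). That agrees with the calibration, so I'll press.

Request:
{"fn": "send_rows", "kwargs": {"commands": [[[0, 2, -20, 0], [0, 2, -36, 0], [0, 2, -41, 0], [0, 2, -45, 0], [0, 2, -49, 0], [0, 2, -52, 0], [0, 2, -52, 0], [0, 2, -52, 0]]]}}

```text
time: 2.45
position: [0.578, 0.2834, 0.0542]
ee_rot: [0.427, 3.112, 0.001]
force: [-5.6, 0.4, 11.0]
finger_gap: 0.004
grasp_force: 5.5
```

Request:
{"fn": "send_rows", "kwargs": {"commands": [[[0, 0, 4, 0], [0, 0, 5, 0], [0, 0, 5, 0]]]}}

```text
time: 2.82
position: [0.5782, 0.2831, 0.0587]
ee_rot: [0.427, 3.112, 0.001]
force: [-1.1, 1.5, 3.8]
finger_gap: 0.005
grasp_force: 1.5
```

Request:
{"fn": "send_rows", "kwargs": {"commands": [[[0, 0, 20, 0], [0, 0, 55, 0], [0, 0, 55, 0], [0, 0, 55, 0]]]}}

```text
time: 3.32
position: [0.5779, 0.2828, 0.1139]
ee_rot: [0.427, 3.112, 0.0]
force: [-0.4, -0.1, -0.2]
finger_gap: 0.005
grasp_force: 0.0
```

```bash
python3 - <<'E'
from h import *
s=snap("side","s2")
o=bot.get_obs();print(o["position"],o["time"],o["force"])
a=np.hstack([cv2.resize(cv2.imread(f"pics/{n}.png")[120:180,280:340],None,fx=6,fy=6,interpolation=cv2.INTER_CUBIC) for n in("s0","s2")])
cv2.imwrite("pics/c2.png",a)
E
```

```text
[0.57761112 0.28278033 0.11332125] 3.375 [ 0.13130802 -0.189477   -0.46466908]
```

View pics/c2.png

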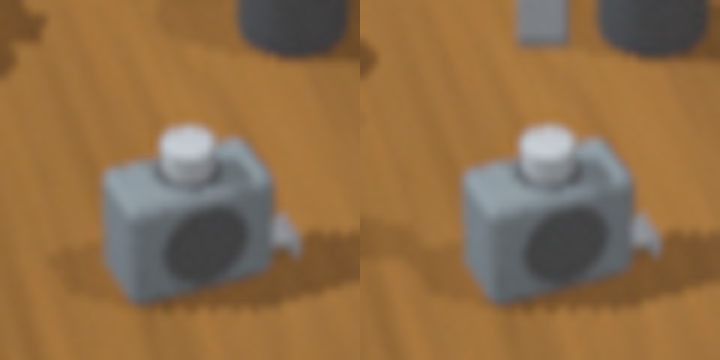

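The button is back up after the press (left frame before, right frame after), so the left tape is the worn one. Now I'll lock the middle tape's button.

Request:
{"fn": "send_rows", "kwargs": {"commands": [[[3, -55, 0, 0], [7, -110, 0, 0], [10, -165, 0, 0], [13, -224, 0, 0], [13, -224, -20, 0], [13, -224, -44, 0], [13, -224, -50, 0], [13, -224, -54, 0], [13, -224, -58, 0], [13, -224, -61, 0]]]}}

```text
time: 4.62
position: [0.5915, 0.0591, 0.0537]
ee_rot: [0.427, 3.111, 0.001]
force: [-15.6, -1.4, 52.3]
finger_gap: 0.009
grasp_force: 25.8
```

Request:
{"fn": "send_rows", "kwargs": {"commands": [[[0, 0, 0, 0], [0, 0, 0, 0]]]}}

```text
time: 4.88
position: [0.5913, 0.0591, 0.054]
ee_rot: [0.427, 3.111, 0.001]
force: [-7.3, -1.5, 23.4]
finger_gap: 0.005
grasp_force: 11.4
```

Request:
{"fn": "send_rows", "kwargs": {"commands": [[[0, 0, 5, 0], [0, 0, 6, 0], [0, 0, 6, 0]]]}}

```text
time: 5.25
position: [0.5909, 0.0591, 0.0585]
ee_rot: [0.427, 3.112, 0.0]
force: [-0.5, -0.3, -0.6]
finger_gap: 0.008
grasp_force: 0.0
```

Request:
{"fn": "send_rows", "kwargs": {"commands": [[[0, 0, 45, 0], [-18, -45, 55, 0], [-38, -95, 55, 0], [-57, -142, 55, 0], [-72, -180, 55, 0], [-72, -180, 50, 0], [-72, -180, 30, 0], [-72, -180, 12, 0], [-72, -180, 6, 0], [-72, -180, 2, 0]]]}}

```text
time: 6.5
position: [0.519, -0.1205, 0.0603]
ee_rot: [-0.426, -3.112, -0.0]
force: [-1.0, 0.8, 0.9]
finger_gap: 0.004
grasp_force: 0.7
```

Request:
{"fn": "send_rows", "kwargs": {"commands": [[[0, 0, -4, 0], [0, 0, -7, 0], [0, 0, -7, 0], [0, 0, -7, 0]]]}}

```text
time: 7.0
position: [0.5193, -0.1209, 0.0542]
ee_rot: [0.427, 3.111, 0.001]
force: [-2.4, 1.8, 11.8]
finger_gap: 0.007
grasp_force: 5.7
```

Request:
{"fn": "send_rows", "kwargs": {"commands": [[[0, 0, 5, 0], [0, 0, 6, 0], [0, 0, 6, 0]]]}}

```text
time: 7.38
position: [0.5189, -0.121, 0.0595]
ee_rot: [0.427, 3.112, -0.0]
force: [-0.6, -0.0, 0.6]
finger_gap: 0.001
grasp_force: 0.0
```

Both of those held down, so they are locked. I'll go back above the worn tape with the gripper open and work out its yaw.

Request:
{"fn": "send_rows", "kwargs": {"commands": [[[0, 0, 50, 0], [3, 20, 100, 0], [12, 80, 100, 5], [21, 140, 100, 10], [30, 200, 100, 15], [38, 260, 100, 20], [47, 320, 100, 24], [55, 380, 100, 24], [59, 403, 100, 24], [59, 403, 100, 24]]], "grip": -1}}

```text
time: 8.62
position: [0.5775, 0.2833, 0.1588]
ee_rot: [0.233, -3.132, 0.001]
force: [-0.5, -0.2, 0.6]
finger_gap: 0.993
grasp_force: 0.0
```

```bash
python3 - <<'E'
from h import *
s=snap("side","s3")
o=bot.get_obs();print(o["position"],o["ee_rot"],o["time"],o["finger_gap"])
t=cv2.imread("pics/t0.png")
h=cv2.cvtColor(t,cv2.COLOR_BGR2HSV); m=((h[...,1]<75)&(h[...,2]>60)).astype(np.uint8)
m[:170]=0;m[235:]=0;m[:,:155]=0;m[:,200:]=0
c=max(cv2.findContours(m,0,1)[0],key=cv2.contourArea)
print(cv2.minAreaRect(c))
a=cv2.resize(t[175:230,150:205],None,fx=10,fy=10,interpolation=cv2.INTER_CUBIC)
b=cv2.resize(s[110:180,280:340],None,fx=4,fy=7.857,interpolation=cv2.INTER_CUBIC)
cv2.imwrite("pics/c3.png",np.hstack([a,b]))
P=lambda u,v:on("top",150+u/3.3,150+v/3.3,.05)[:2]
for A,B in(((68,215),(53,128)),((118,203),(103,118))):
    d=P(*B)-P(*A);print(np.degrees(np.arctan2(d[1],d[0])))
E
```

```text
[0.57778292 0.28140655 0.15893796] [ 2.29362012e-01 -3.13256006e+00  1.52369713e-03] 8.675 0.9987112708844259
((177.27999877929688, 202.45999145507812), (34.93107604980469, 20.788938522338867), 81.8698959350586)
11.849524645162122
11.757776946545714
```

View pics/c3.png

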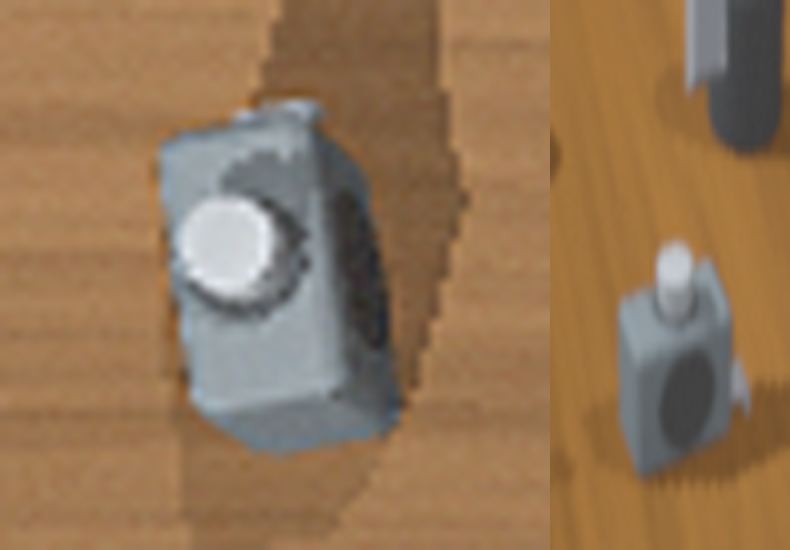

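The zoom shows the top-face edges leaning about 7° in the image, so about 8–9° true yaw. That matches the gripper's 8.4°. I'll descend and grasp.

Request:
{"fn": "send_rows", "kwargs": {"commands": [[[0, 0, -40, 0], [0, 0, -75, 0], [0, 0, -100, 0], [0, 0, -120, 0], [0, 0, -135, 0], [0, 0, -148, 0], [0, 0, -148, 0], [0, 0, -148, 0]]]}}

```text
time: 9.68
position: [0.5782, 0.2822, 0.012]
ee_rot: [-0.229, 3.133, 0.0]
force: [-1.0, -0.3, -0.5]
finger_gap: 0.997
grasp_force: 0.0
```

Request:
{"fn": "send_rows", "kwargs": {"commands": [[[0, 0, 0, 0], [0, 0, 0, 0], [0, 0, 0, 0], [0, 0, 0, 0], [0, 0, 0, 0], [0, 0, 0, 0], [0, 0, 0, 0], [0, 0, 0, 0]]], "grip": 1, "squeeze": 25}}

```text
time: 10.68
position: [0.5778, 0.2822, 0.0115]
ee_rot: [0.229, -3.133, -0.0]
force: [-1.1, 1.5, -0.2]
finger_gap: 0.382
grasp_force: 24.9
```

Request:
{"fn": "send_rows", "kwargs": {"commands": [[[0, 0, 5, 0], [0, 0, 15, 0], [0, 0, 35, 0], [0, 0, 60, 0], [0, 0, 90, 0], [0, 0, 110, 0], [0, 0, 110, 0]]]}}

```text
time: 11.55
position: [0.5787, 0.2824, 0.1235]
ee_rot: [-0.229, 3.131, 0.002]
force: [-0.5, 0.1, -3.9]
finger_gap: 0.382
grasp_force: 24.9
```

```bash
python3 - <<'E'
from h import *
s=snap("side","s4")
c=lambda a,b:(b-a)
Q=np.array([on("top",*q,.03)[:2] for q in [(443,185),(517,195),(509,274),(431,263)]]);print(Q.mean(0),cv2.minAreaRect(Q.astype(np.float32)*1000))
for a,b in((3,0),(2,1)): d=Q[b]-Q[a];print(np.degrees(np.arctan2(d[1],d[0])))
print(bot.get_obs()["time"],bot.get_obs()["position"])
cv2.imwrite("pics/c4.png",cv2.resize(s[40:200,220:420],None,fx=3,fy=3))
E
```

```text
[ 0.51275473 -0.37001573] ((512.9318237304688, -368.94537353515625), (167.8198699951172, 180.4196319580078), 79.97584533691406)
-11.42681464322486
-10.024144972730102
11.6 [0.57799659 0.28209988 0.12195688]
```

View pics/c4.png

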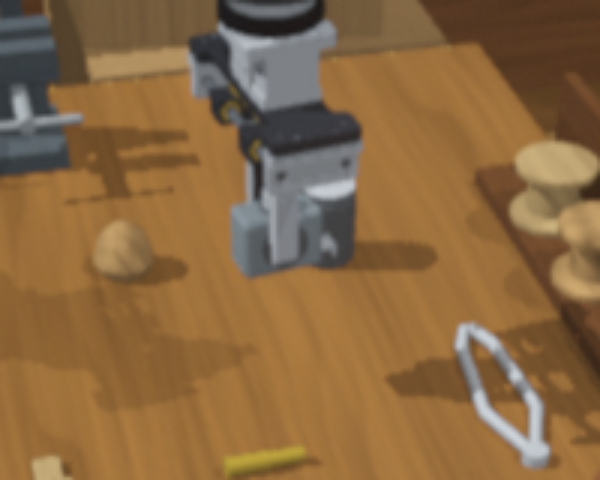

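The tape is held level, and the wrist reads about 3.9 N of load. Carrying it to the tray centre at (0.513, -0.370), with the tray's yaw at -10°.

Request:
{"fn": "send_rows", "kwargs": {"commands": [[[0, -15, 0, 0], [-4, -50, 5, -2], [-10, -100, 5, -4], [-15, -150, 5, -6], [-20, -200, 5, -8], [-25, -250, 5, -10], [-30, -300, 5, -12], [-35, -350, 5, -14], [-40, -400, 5, -15], [-45, -450, 5, -16]]]}}

```text
time: 12.85
position: [0.5312, -0.1704, 0.1256]
ee_rot: [-0.211, -3.133, 0.0]
force: [0.7, 0.2, -2.5]
finger_gap: 0.378
grasp_force: 24.9
```

Request:
{"fn": "send_rows", "kwargs": {"commands": [[[-5, -50, 0, -1], [-10, -100, 0, -2], [-15, -150, 0, -3], [-19, -190, 0, -3], [-20, -202, -5, -3], [-20, -202, -30, -3], [-20, -202, -60, -3], [-20, -202, -80, -3], [-20, -202, -90, -3], [-20, -202, -90, -3]]]}}

```text
time: 14.1
position: [0.5126, -0.3698, 0.0361]
ee_rot: [-0.291, -3.127, -0.0]
force: [1.3, -0.4, -2.7]
finger_gap: 0.384
grasp_force: 24.9
```

```bash
python3 - <<'E'
from h import *
s=snap("side","s5")
o=bot.get_obs();print(o["position"],o["ee_rot"],o["time"],o["force"])
cv2.imwrite("pics/c5.png",cv2.resize(s[230:480,240:460],None,fx=2.4,fy=2.4))
E
```

```text
[ 0.51298328 -0.37013349  0.03677724] [ 2.91165150e-01  3.12798623e+00 -2.75996518e-04] 14.15 [-0.54107264 -0.40853329 -3.0275264 ]
```

View pics/c5.png

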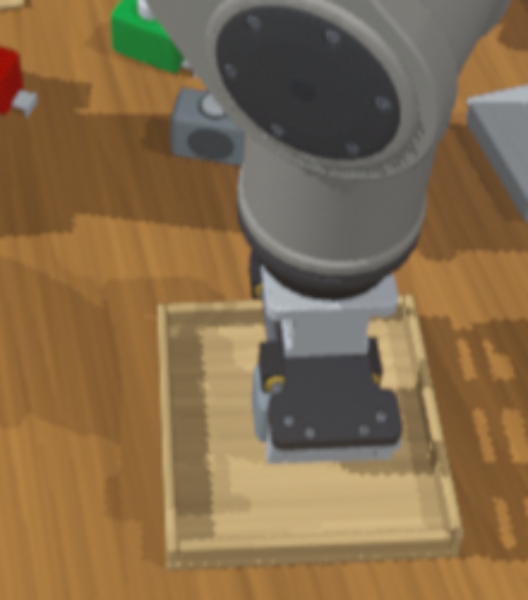

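The tape is over the middle of the tray (crop 330,420). Lowering it to the floor.

Request:
{"fn": "send_rows", "kwargs": {"commands": [[[0, 0, -6, 0], [0, 0, -11, 0], [0, 0, -15, 0], [0, 0, -17, 0], [0, 0, -18, 0], [0, 0, -18, 0], [0, 0, -18, 0]]]}}

```text
time: 15.02
position: [0.513, -0.37, 0.0185]
ee_rot: [0.291, 3.128, -0.0]
force: [0.4, 0.0, -2.6]
finger_gap: 0.379
grasp_force: 24.9
```

Request:
{"fn": "send_rows", "kwargs": {"commands": [[[0, 0, -1, 0], [0, 0, -1, 0], [0, 0, -1, 0]]]}}

```text
time: 15.4
position: [0.513, -0.3701, 0.0184]
ee_rot: [0.291, 3.128, 0.0]
force: [-5.2, 3.8, 14.0]
finger_gap: 0.381
grasp_force: 24.9
```

Contact with the floor. Opening part-way, enough to clear the case, then retreating straight up.

Request:
{"fn": "send_rows", "kwargs": {"commands": [[[0, 0, 1, 0], [0, 0, 1, 0], [0, 0, 1, 0], [0, 0, 1, 0], [0, 0, 1, 0], [0, 0, 1, 0]]], "grip": 0.5}}

```text
time: 16.15
position: [0.5129, -0.37, 0.0185]
ee_rot: [0.291, 3.128, -0.0]
force: [-0.3, 1.2, 0.5]
finger_gap: 0.384
grasp_force: 24.9
```

A grip of 0.5 is still narrower than the case, so I'll use -0.6.

Request:
{"fn": "send_rows", "kwargs": {"commands": [[[0, 0, 0, 0], [0, 0, 0, 0], [0, 0, 0, 0], [0, 0, 0, 0], [0, 0, 0, 0], [0, 0, 0, 0]]], "grip": -0.6}}

```text
time: 16.9
position: [0.5129, -0.37, 0.0185]
ee_rot: [-0.291, -3.128, 0.0]
force: [0.5, -0.6, 0.2]
finger_gap: 0.795
grasp_force: 0.0
```

Request:
{"fn": "send_rows", "kwargs": {"commands": [[[0, 0, 20, 0], [0, 0, 50, 0], [0, 0, 90, 0], [0, 0, 140, 0], [0, 0, 190, 0], [-30, -50, 200, 0], [-60, -100, 200, 0], [-60, -150, 200, 0], [-60, -150, 200, 0]]]}}

```text
time: 18.02
position: [0.4507, -0.5237, 0.2197]
ee_rot: [-0.298, -3.127, 0.003]
force: [0.8, 0.5, -0.1]
finger_gap: 0.802
grasp_force: 0.0
```

```bash
python3 - <<'E'
from h import *
s=snap("side","s6");t=snap("top","t6")
o=bot.get_obs();print(o["position"],o["time"],o["force"],o["finger_gap"])
cv2.imwrite("pics/c6.png",np.hstack([s[130:480,210:450],t[130:480,150:530]]))
E
```

```text
[ 0.45254443 -0.52010527  0.21921537] 18.125 [-0.71546708  0.14871655 -0.30522734] 0.8004701619177089
```

View pics/c6.png

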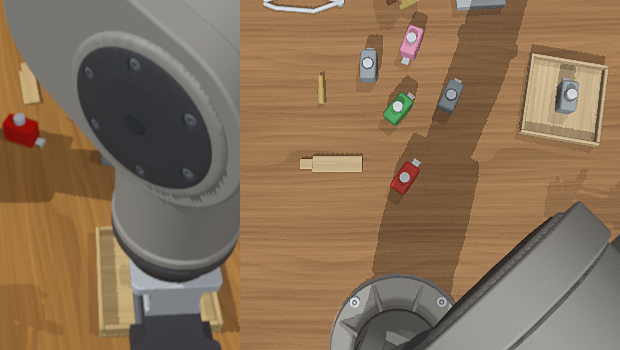

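The top view shows the worn tape upright in the middle of the tray (crop 568,95). The two sound tapes are still standing where they were, and nothing is touching them.

```bash
python3 -c "
from station import bot
print(bot.job_done())"
```

```text
the job is handed in; nothing more can be done
None
```

The job is handed in at about 18 s: the worn tape (the leftmost one) stands upright in the pine tray, and the two sound ones stand where they were with their buttons locked fully down.

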